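# Swing the filling funnel over the canister and pin it

## Robot

A 7-joint arm with a two-finger parallel gripper is mounted at the origin on a cart in front of the work surface, level with it; the furniture and walls round the work are solid. World frame = base frame: x ahead of the robot, y to its left, z up, the work surface at z = 0. Lengths are in m, angles in rad, forces in N, time in s.
With the tool pointing down it reaches from about 0.4 to 0.75 m from the base axis. Payload 19.5 kg.
Tool frame: the origin (TCP) lies between the finger pads; the fingertips stand 11 mm ahead of it and the grasp point (between the pads) lies 8 mm behind it; z points along the fingers, y is the direction in which the jaws open and shut (so a half turn about z gives the same grasp; the last joint's range is limited). The gripper opens to 85 mm and grips with 20 to 120 N. Pads are 22 mm wide; open, the fingers measure 114 mm over their backs; the gripper's body (76 mm by 85 mm) begins 54 mm behind the grasp point. The pads swing forward as they close: fully open they stand 13 mm farther back than shut.
Start: joints at [-1.158, 0.707, -0.028, 1.485, 0.022, 0.951, -0.075], TCP at [0.253, 0.517, 0.242] pointing down, gripper open.
Joint ranges: [-2.71, 2.71], [-0.32, 2.16], [-1.57, 1.52], [0, 2.45], [-1.46, 4.6], [0, 2.02], [-2.83, 2.83]. Speed limits (rad/s): [1.89, 1.89, 2.57, 2.57, 3.01, 3.01, 3.01].

## Interface

Orientations are given as a rotation vector (axis times angle).
In Python, from plant import arm, kin, camera, camera_model, job_done gives the robot as it stands. Calls block until the motion is done:
- arm.reach(position, orientation): joint-space move of the TCP to a pose.
- arm.move_l(position, rot=None, max_speed=0.15, f_stop=None): straight line of the TCP; rot=None keeps the orientation; max_speed is the mean speed in m/s. With f_stop (N) it stops when the force on the tool has changed by that much, and returns True; else False.
- arm.movej(angles): joint-space move.
- arm.grip(opening, force=None): finger opening in m; force is the grip in N (None keeps the last); returns when the fingers have stopped.
- arm.pause(seconds).
- kin.solve_ik(position, orientation): joint angles nearest the present ones, or None.
- camera(name): name is "scene" or "side" or "wrist"; returns the picture (420x560x3 uint8, red, green, blue); there is no depth.
- camera_model(name): a dict with "fx", "fy", "cx", "cy" (pixels), "extrinsics" (4x4, takes a point from world to camera coordinates). Camera axes: x right, y up, looking along -z (the intrinsics and any distortion apply to the point x, -y, -z); pixel columns grow to the right and rows downward; lengths in m; the calibration is good to about 2 mm. A picture is of the moment at which its call begins: read the wrist's pose just before it. camera_model takes no time and is no camera call; for the wrist camera it gives the pose at the moment of the call.
A pose or a line that the arm cannot do raises arm.MotionError and nothing moves.
- job_done(): hands the job in, once; it reports no verdict.
Readings, each from a call of its own:
- arm.read_time_s(): time.
- arm.read_joint_positions(): joint angles.
- arm.read_qvel(): joint speeds.
- arm.read_effort(): joint torques, N m.
- arm.read_tool_pos(): TCP position.
- arm.read_tool_rot(): TCP orientation.
- arm.read_ft_force(): force on the tool from outside, world axes, zero at the start.
- arm.read_torque(): the same for the moment, N m.
- arm.read_opening(): finger opening in m.
Only numpy, scipy, OpenCV 4.12 (cv2) and the standard library are available. Lean on these libraries where they do the work, as an engineer would, in place of code of your own. Each camera call takes 0.05 s, during which the arm holds its last target.

## Task

The filling funnel is pinned in its parking place in the middle. Pull up the spring plunger knob on its swing bar, swing the bar to the next hole on the side where the tall steel canister stands, so that the funnel is above the canister and not the bowl, and let the plunger snap fully down into that hole. Leave the canister and the bowl standing where they are.

Things in the scene. Friction and masses are not known exactly. Their poses are not given: they have to be found in the camera images.
- stand: Fixed steel and aluminium filling stand: base plate 120 x 120 x 12 mm, column 34 mm thick, index plate (a curved sector, top at z = 152 mm, radius 98 to 134 mm about the column) with three holes. Origin on the worktop under the column's axis, the pivot of the swing bar; its -x axis points from the column over the middle hole, +y to the left hole as seen from the robot, z up.
- pivot (a point): Point on the stand's vertical pivot axis, at the height of the plunger knob's centre when the plunger is home (203 mm above the worktop).
- hole_left (a point): Centre of the mouth of the left index hole (robot's view), on the plate's top, 115 mm from the pivot axis and 0.62 rad from the middle hole. Each hole is 11 mm wide for the 8 mm pin and flares to a 28 mm mouth, so a pin released up to about 10 mm off slides in by itself.
- hole_right (a point): Centre of the mouth of the right index hole, the mirror image of hole_left.
- plunger_knob (a point): Centre of the black upright round plunger knob, 30 mm in diameter, 34 mm tall, with free space of 16 mm under it down to the swing bar (24 mm wide; an 11 mm tall collar, 26 mm in diameter, stands under the knob). It sits on the bar 115 mm from the pivot axis and moves with it. Grasp it from above.
- plunger (a joint): Travel of the plunger, m: 0 = fully down in a hole, 0.024 = fully pulled up. The pin clears the index plate from 0.017 on. A spring pushes it down with 4 N at 0, 8 N at full travel.
- swing_bar (a joint): Angle of the swing bar about the pivot, rad, anticlockwise from above: 0 = middle hole (parking, where it starts), -0.62 = left hole, +0.62 = right hole; end stops at -0.72 and +0.72. The bar turns freely with light friction (below 0.2 N m) and stays where it is left.
- funnel_spout (a point): Lower end of the steel funnel's spout, at the end of the bar 215 mm from the pivot axis, 132 mm above the worktop. The funnel is 88 mm wide at its mouth, whose rim is 202 mm above the worktop.
- canister_center (a point): Centre, half-way up, of the open brushed steel canister, 70 mm in diameter and 120 mm tall, loose, standing under the place where the funnel comes for the left or the right hole (it changes from start to start), within 12 mm.
- bowl_center (a point): Centre, half-way up, of the dark blue bowl, 154 mm in diameter and 53 mm tall, loose, standing at the other filling place.
Mind the look-alikes: they are no part of the job. Leave any turquoise look-alike of the part that bears bowl_center alone. Of the things that look like the part that bears canister_center, the smaller one is meant.

How it is judged:
By the outcome, as a careful person would: the job done as asked, in the order asked, and still so for the second after the job is handed in, with the robot touching nothing.
It also fails if it takes over 34 s, if anything falls off the work surface, if the arm or the gripper's body presses on something with over 40 N, if the wrist force passes 120 N, or if a joint passes its speed limit or range.

## Working session

There is one attempt and no reset: what is moved stays moved. The work goes in short steps, each a Python script; the robot and the scene stay as the last script left them, time stands still between calls to the robot, and variables do not carry over. Pictures are saved under pics/ and viewed, and the job is handed in when it is done.

```bash
ls; mkdir -p pics; python3 - <<'E'
from plant import arm,kin,camera,camera_model
import cv2,numpy as np
for n in ("scene","side","wrist"):
    m=camera_model(n); im=camera(n); cv2.imwrite(f"pics/{n}0.png",im[:,:,::-1])
    print(n,{k:(np.round(v,4).tolist()) for k,v in m.items()})
print(arm.read_time_s(),arm.read_tool_pos(),arm.read_tool_rot(),arm.read_opening())
E
```

```text
pics
scene {'fx': 517.0464, 'fy': 517.0464, 'cx': 286.1086, 'cy': 213.5743, 'extrinsics': [[0.0074, 0.9998, -0.0167, 0.0965], [-0.7166, 0.017, 0.6973, 0.3036], [0.6975, 0.0068, 0.7166, -1.6213], [0.0, 0.0, 0.0, 1.0]]}
side {'fx': 448.2928, 'fy': 448.2928, 'cx': 274.1963, 'cy': 210.5684, 'extrinsics': [[0.9996, 0.0156, -0.0242, -0.5553], [0.0102, 0.5929, 0.8052, -0.0557], [0.0269, -0.8051, 0.5925, -1.2857], [0.0, 0.0, 0.0, 1.0]]}
wrist {'fx': 320.5533, 'fy': 320.5533, 'cx': 278.2195, 'cy': 211.9541, 'extrinsics': [[0.4394, 0.8983, -0.0011, -0.5748], [-0.857, 0.4188, -0.3004, 0.038], [-0.2694, 0.1329, 0.9538, -0.3804], [0.0, 0.0, 0.0, 1.0]]}
0.15 [0.25250591 0.51637233 0.24194406] [-7.08297445e-01 -3.06053035e+00  1.32490404e-03] 0.08522778162869359
```

View pics/scene0.png

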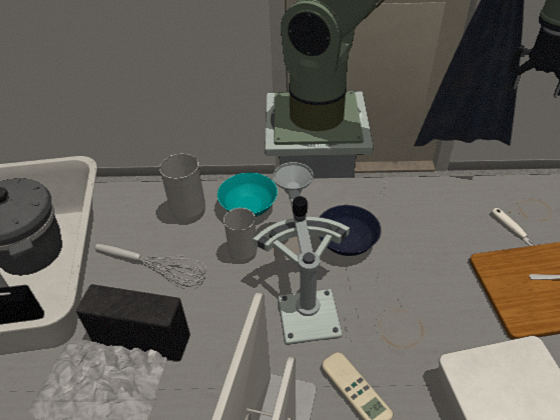

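View pics/side0.png

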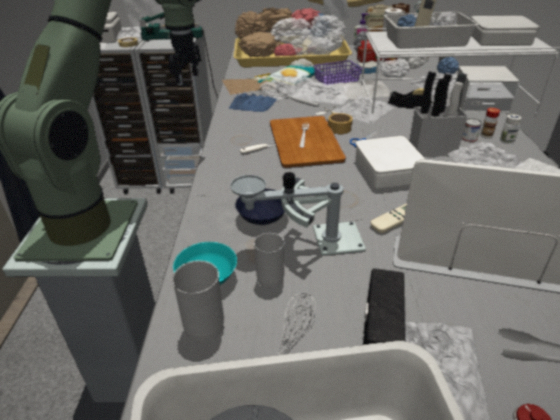

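View pics/wrist0.png

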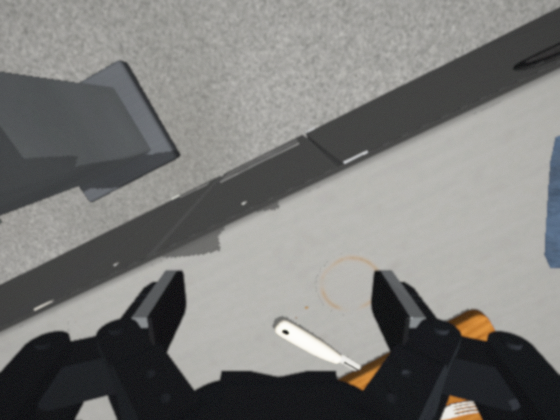

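The scene view looks back at the robot, so image right is world +y.
- **Canister candidates:** scene (183,187) is large and (240,237) is small. I take the smaller one, which stands next to the stand on the -y side, the robot's right.
- **Bowl candidates:** turquoise (247,195) is the look-alike and dark blue (350,230) is the real one.

Next I'll confirm this in an enlarged crop and measure.

```bash
python3 - <<'E'
import cv2
a=cv2.imread("pics/scene0.png")[140:350,150:400]; cv2.imwrite("pics/sc_crop.png",cv2.resize(a,None,fx=2.8,fy=2.8,interpolation=cv2.INTER_CUBIC))
a=cv2.imread("pics/side0.png")[160:300,165:375]; cv2.imwrite("pics/si_crop.png",cv2.resize(a,None,fx=3.6,fy=3.6,interpolation=cv2.INTER_CUBIC))
E
```

```text
(no output)
```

View pics/sc_crop.png

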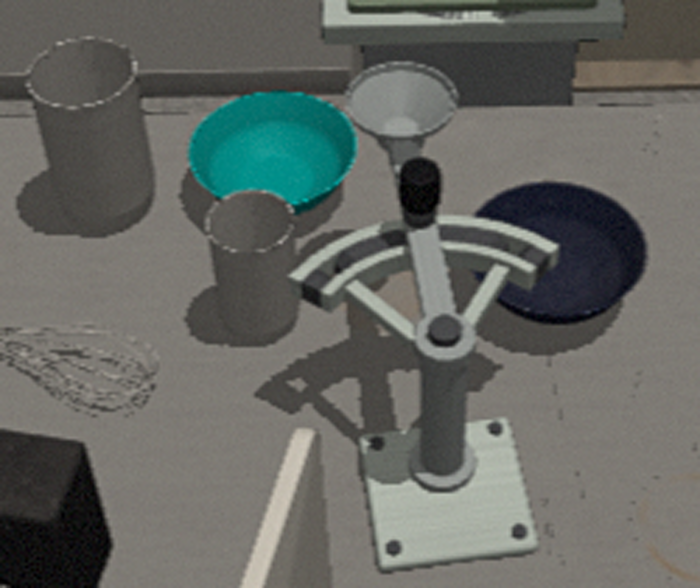

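View pics/si_crop.png

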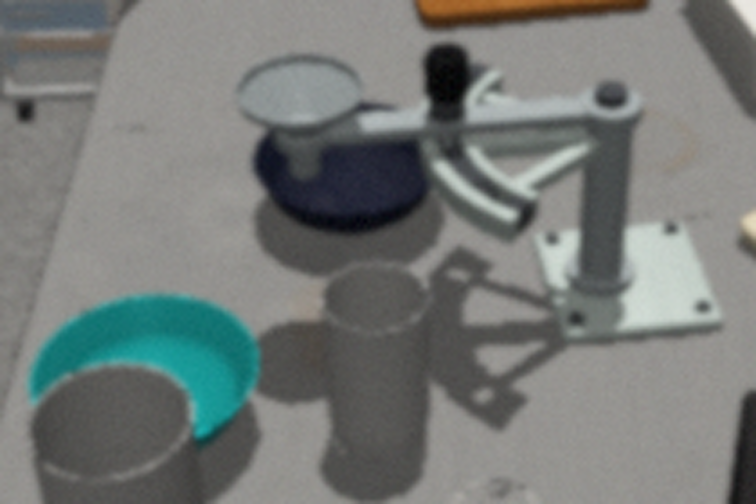

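```bash
cat > h.py <<'E'
import numpy as np,json
from plant import arm,kin,camera,camera_model
def ray(n,uv,m=None):
    m=m or camera_model(n); E=np.array(m["extrinsics"]); R=E[:3,:3]; t=E[:3,3]
    d=np.array([(uv[0]-m["cx"])/m["fx"],-(uv[1]-m["cy"])/m["fy"],-1.]); d=R.T@d; return -R.T@t,d/np.linalg.norm(d)
def plane(n,uv,z,m=None):
    c,d=ray(n,uv,m); return c+d*(z-c[2])/d[2]
def tri(a,b):
    A=np.zeros((3,3));y=np.zeros(3);L=[ray("scene",a),ray("side",b)]
    for c,d in L:
        P=np.eye(3)-np.outer(d,d);A+=P;y+=P@c
    p=np.linalg.solve(A,y);return p,[np.linalg.norm((np.eye(3)-np.outer(d,d))@(p-c)) for c,d in L]
E
python3 - <<'E'
from h import *
np.set_printoptions(precision=4,suppress=True)
S=lambda x,y:(150+x/2.8,140+y/2.8)
D=lambda x,y:(165+x/3.6,160+y/3.6)
print("knob",tri(S(420,187),D(446,76)), plane("scene",S(420,187),.203),plane("side",D(446,76),.203))
for n,F,C in(("scene",S,[(362,440),(506,421),(537,548),(382,570)]),("side",D,[(537,234),(685,222),(720,322),(567,338)])):
    P=np.array([plane(n,F(*c),.012) for c in C]); print(n,P,P.mean(0),[np.linalg.norm(P[i]-P[i-1]) for i in range(4)])
print("cap",tri(S(446,328),D(611,92)))
print("canrim",plane("scene",S(250,222),.12),plane("side",D(377,298),.12),tri(S(250,222),D(377,298)))
print("bowl rim",plane("scene",S(558,252),.053))
print("funnel",plane("scene",S(402,102),.202),plane("side",D(301,95),.202))
E
```

```text
knob (array([ 0.5977, -0.0689,  0.2011]), [np.float64(0.0005120462143909237), np.float64(0.0005120462143909409)]) [ 0.6003 -0.0692  0.203 ] [ 0.5974 -0.071   0.203 ]
scene [[ 0.6883 -0.1164  0.012 ]
 [ 0.6724 -0.0026  0.012 ]
 [ 0.7865  0.0124  0.012 ]
 [ 0.8026 -0.1016  0.012 ]] [ 0.7374 -0.052   0.012 ] [np.float64(0.11530595048483805), np.float64(0.1148708586750195), np.float64(0.11509381697636269), np.float64(0.11520643163656587)]
side [[ 0.6682 -0.0023  0.012 ]
 [ 0.7848  0.0112  0.012 ]
 [ 0.7948 -0.1074  0.012 ]
 [ 0.6829 -0.1234  0.012 ]] [ 0.7327 -0.0555  0.012 ] [np.float64(0.12200402733200238), np.float64(0.11744273157953215), np.float64(0.11894371835195988), np.float64(0.11300326097951346)]
cap (array([ 0.7119, -0.054 ,  0.1771]), [np.float64(0.0002351062463996482), np.float64(0.00023510624639952782)])
canrim [ 0.5534 -0.2028  0.12  ] [ 0.5513 -0.2041  0.12  ] (array([ 0.5515, -0.2029,  0.1186]), [np.float64(0.00042903519343623917), np.float64(0.0004290351934362352)])
bowl rim [0.5302 0.0487 0.053 ]
funnel [ 0.5057 -0.0807  0.202 ] [ 0.5002 -0.0909  0.202 ]
```

Checks so far:
- Knob to pivot is 115.2 mm, as specified.
- The stand's yaw is about 0.13 rad from both the plate edges and the bar.
- Right-hole funnel place is predicted at (0.555,-0.2005). The small canister's rim measures (0.552,-0.203), so it is the right one and the swing goes to +0.62.

Next I move over the knob and refine with the wrist camera.

```bash
cat >> h.py <<'E'
from scipy.spatial.transform import Rotation as Ro
PIV=np.array([.7119,-.054]);YAW=.130
def rot(phi,s=1):
    y=s*np.array([-np.sin(phi),np.cos(phi),0]);z=np.array([0,0,-1.]);x=np.cross(y,z)
    return Ro.from_matrix(np.c_[x,y,z]).as_rotvec()
def kn(th,z,r=.115):
    p=YAW+th;return np.array([PIV[0]-r*np.cos(p),PIV[1]-r*np.sin(p),z])
E
python3 - <<'E'
from h import *
import cv2
np.set_printoptions(precision=3,suppress=True)
q0=arm.read_joint_positions();print(q0)
best=None
for s in(1,-1):
    for th in(0,.62):
        for z in (.195,.28):
            q=kin.solve_ik(kn(th,z),rot(YAW+th,s));print(s,th,z,None if q is None else np.array(q))
E
```

```text
[-1.158  0.707 -0.028  1.485  0.022  0.951 -0.076]
1 0 0.195 [ 0.221  0.816 -0.335  1.438  0.301  0.938  1.506]
1 0 0.28 [ 0.189  0.721 -0.274  1.311  0.198  1.135  1.597]
1 0.62 0.195 [ 0.387  0.905 -0.543  1.267  0.475  1.095  2.12 ]
1 0.62 0.28 [ 0.344  0.812 -0.46   1.134  0.344  1.268  2.23 ]
-1 0 0.195 [-0.192  0.87   0.562  1.454 -0.517  0.968 -0.935]
-1 0 0.28 [-0.211  0.786  0.626  1.327 -0.466  1.175 -0.988]
-1 0.62 0.195 [-0.009  0.901  0.398  1.284 -0.363  1.027 -0.38 ]
-1 0.62 0.28 [-0.018  0.825  0.445  1.15  -0.341  1.236 -0.41 ]
```

```bash
python3 - <<'E'
from h import *
import cv2
np.set_printoptions(precision=4,suppress=True)
arm.reach(kn(0,.28),rot(YAW,-1))
m=camera_model("wrist");im=camera("wrist");cv2.imwrite("pics/w1.png",im[:,:,::-1])
np.save("w1E.npy",m["extrinsics"])
print(arm.read_tool_pos(),kn(0,.28),arm.read_time_s(),arm.read_ft_force())
E=np.array(m["extrinsics"])
for p in([.5977,-.0689,.203],[.5977,-.0689,.220],kn(0,.22)):
    c=E[:3,:3]@np.array(p)+E[:3,3];print(m["cx"]+m["fx"]*c[0]/-c[2],m["cy"]+m["fy"]*c[1]/c[2])
E
```

```text
[ 0.5979 -0.068   0.2799] [ 0.5979 -0.0689  0.28  ] 2.6167 [ 0.3384 -0.3546  0.1464]
280.8907796291986 226.76050205404977
281.0801369737161 235.92182467193481
281.12796398638807 235.67845032060956
```

View pics/w1.png

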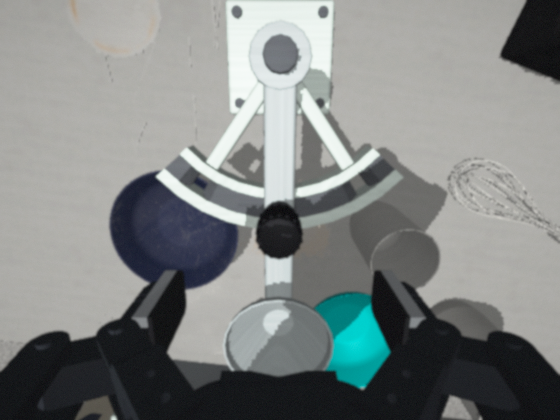

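Wrist view: the knob is at (280,231) against a prediction of (281,235), about 2 mm. The bar is vertical in the image, so the yaw is right. The small canister at (405,258) and the bowl at (175,228) are on the expected sides. Next I descend and grip.

```bash
python3 - <<'E'
from h import *
import cv2
np.set_printoptions(precision=4,suppress=True)
print(arm.move_l(kn(0,.196),max_speed=.12,f_stop=15))
print(arm.read_tool_pos(),arm.read_ft_force())
arm.grip(.02,60)
print(arm.read_opening(),arm.read_ft_force(),arm.read_tool_pos())
p=arm.read_tool_pos()
print(arm.move_l(np.array(p)+[0,0,.0215],max_speed=.05,f_stop=40))
print(arm.read_tool_pos(),arm.read_ft_force(),arm.read_opening(),arm.read_time_s())
cv2.imwrite("pics/s2.png",cv2.resize(camera("side")[130:270,165:375,::-1],None,fx=3.6,fy=3.6,interpolation=cv2.INTER_CUBIC))
E
```

```text
False
[ 0.5981 -0.069   0.1967] [-0.3817 -0.6161 -0.2013]
0.028725912387708087 [-1.8432  0.5551  6.1206] [ 0.598  -0.0689  0.1964]
False
[ 0.5979 -0.0688  0.2177] [ 0.8413  1.3625 -8.5199] 0.02847125174906174 4.6167
```

View pics/s2.png

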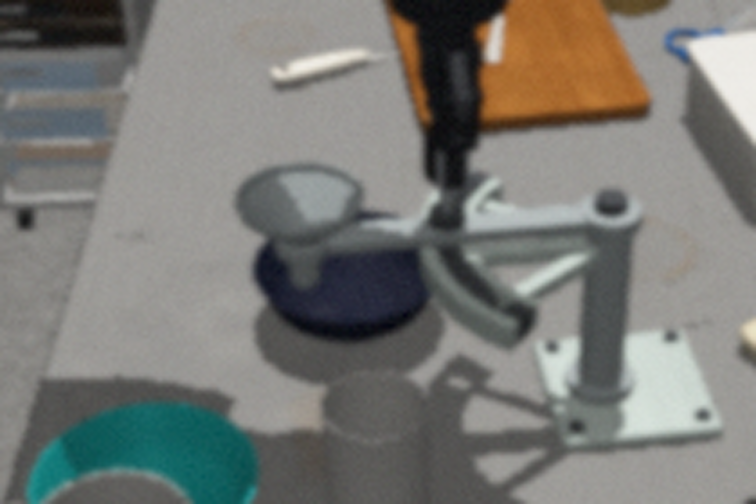

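The knob is held and the plunger is up about 21 mm. The pull of 8.5 N fits the spring near full travel. Next I swing along the arc.

```bash
python3 - <<'E'
from h import *
import cv2
np.set_printoptions(precision=4,suppress=True)
z=arm.read_tool_pos()[2]
for th in np.linspace(0,.62,8)[1:]:
    hit=arm.move_l(kn(th,z),rot(YAW+th,-1),max_speed=.05,f_stop=30)
    print(round(th,2),hit,arm.read_tool_pos(),arm.read_ft_force())
    if hit: break
print(arm.read_opening(),arm.read_time_s())
cv2.imwrite("pics/s3.png",cv2.resize(camera("side")[130:270,165:375,::-1],None,fx=3.6,fy=3.6,interpolation=cv2.INTER_CUBIC))
cv2.imwrite("pics/c3.png",cv2.resize(camera("scene")[140:350,150:400,::-1],None,fx=2.8,fy=2.8,interpolation=cv2.INTER_CUBIC))
E
```

```text
0.09 False [ 0.5996 -0.0787  0.2174] [ 2.2541  2.0827 -7.9453]
0.18 False [ 0.6022 -0.0883  0.2175] [ 0.9634  0.8046 -8.5019]
0.27 False [ 0.6056 -0.0978  0.2175] [ 0.8322  2.4862 -8.2697]
0.35 False [ 0.61   -0.107   0.2175] [ 1.3117  1.0943 -9.135 ]
0.44 False [ 0.6151 -0.1158  0.2175] [ 1.15    3.2922 -8.5343]
0.53 False [ 0.6211 -0.1242  0.2175] [ 0.9401  4.5528 -8.99  ]
0.62 False [ 0.6278 -0.1319  0.2175] [ 0.5299  5.7978 -8.9935]
0.028449275544785137 7.1167
```

View pics/s3.png

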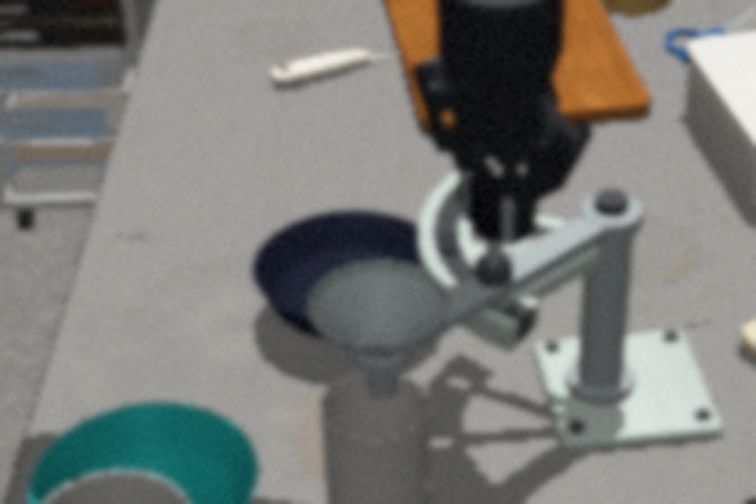

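View pics/c3.png

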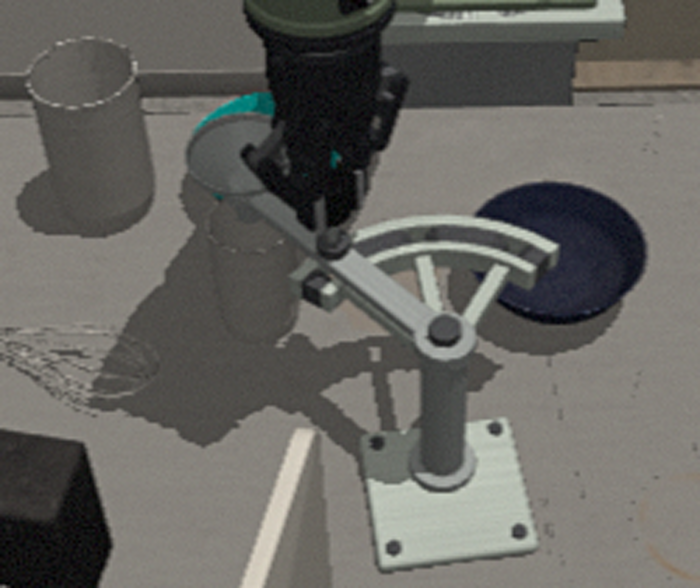

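The funnel is now over the small canister (scene crop (250,190)), and the bar lies over the right end of the plate. Next I let the plunger partly in, release, and retreat straight up.

```bash
python3 - <<'E'
from h import *
import cv2
np.set_printoptions(precision=4,suppress=True)
p=np.array(arm.read_tool_pos())
print(arm.move_l(p-[0,0,.008],max_speed=.05,f_stop=25),arm.read_tool_pos(),arm.read_ft_force())
arm.grip(.07)
arm.pause(.3)
p=np.array(arm.read_tool_pos());print(arm.read_ft_force())
arm.move_l(p+[0,0,.09],max_speed=.12)
arm.pause(.2)
print(arm.read_time_s(),arm.read_tool_pos(),arm.read_ft_force())
m=camera_model("wrist");im=camera("wrist");cv2.imwrite("pics/w4.png",im[:,:,::-1])
E=np.array(m["extrinsics"])
for q in(kn(.62,.22),kn(.62,.186)):
    c=E[:3,:3]@q+E[:3,3];print(m["cx"]+m["fx"]*c[0]/-c[2],m["cy"]+m["fy"]*c[1]/c[2])
cv2.imwrite("pics/side4.png",cv2.resize(camera("side")[130:270,165:375,::-1],None,fx=3.6,fy=3.6,interpolation=cv2.INTER_CUBIC))
E
```

```text
False [ 0.6276 -0.1317  0.2093] [ 1.4358  4.454  -7.6128]
[-0.2541 -0.1856  0.21  ]
9.4 [ 0.6276 -0.1319  0.299 ] [ 0.0563 -0.2653  1.0994]
280.6635008381788 226.33474594413184
280.4128274511027 211.68856705795807
```

View pics/w4.png

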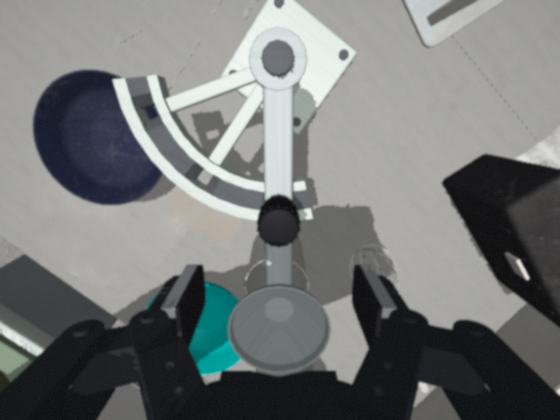

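View pics/side4.png

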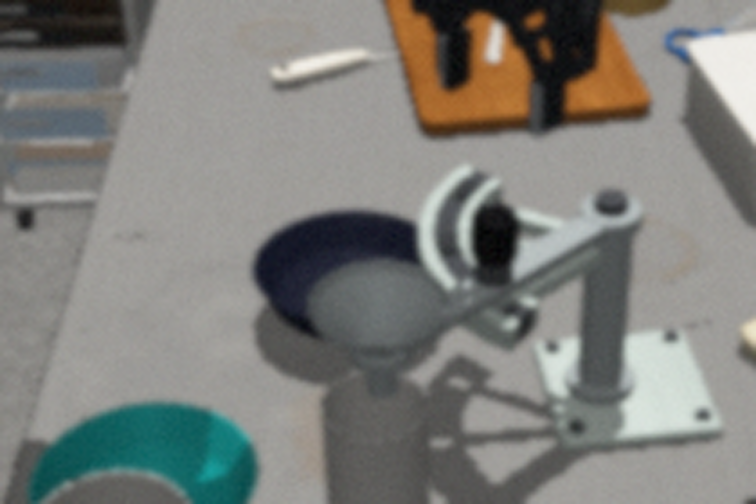

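Next I check that the plunger is fully home by measuring the knob's height from both fixed views.

```bash
python3 - <<'E'
from h import *
import cv2
np.set_printoptions(precision=4,suppress=True)
p=np.array(arm.read_tool_pos());arm.move_l(p+[-.09,0.12,.10],max_speed=.2)
ims={n:camera(n) for n in("scene","side")}
for n in ims: cv2.imwrite(f"pics/{n}5.png",ims[n][:,:,::-1])
for n in ims:
    m=camera_model(n);E=np.array(m["extrinsics"])
    for tag,im,th in(("home0",cv2.imread(f"pics/{n}0.png")[:,:,::-1],0),("now",ims[n],.62)):
        for z in(.203,.213):
            c=E[:3,:3]@kn(th,z)+E[:3,3];u=m["cx"]+m["fx"]*c[0]/-c[2];v=m["cy"]+m["fy"]*c[1]/c[2]
            if z==.203:
                u0,v0=int(u),int(v);mk=np.zeros(im.shape[:2],np.uint8)
                mk[v0-18:v0+18,u0-14:u0+14]=(im[v0-18:v0+18,u0-14:u0+14].max(2)<45)
                k,l,st,ce=cv2.connectedComponentsWithStats(mk);i=1+np.argmax(st[1:,4])
                print(n,tag,"pred",(round(u,1),round(v,1)),"meas",ce[i],st[i])
            else:print("   10mm up:",(round(u,1),round(v,1)))
print(arm.read_time_s())
cv2.imwrite("pics/c5.png",cv2.resize(ims["scene"][140:350,150:400,::-1],None,fx=2.8,fy=2.8,interpolation=cv2.INTER_CUBIC))
E
```

```text
scene home0 pred (np.float64(300.1), np.float64(206.0)) meas [299.3728 207.9512] [293 197  14  24 287]
   10mm up: (np.float64(300.1), np.float64(202.5))
scene now pred (np.float64(268.9), np.float64(217.0)) meas [267.7763 218.6414] [259 207  17  26 304]
   10mm up: (np.float64(268.7), np.float64(213.5))
side home0 pred (np.float64(289.1), np.float64(180.6)) meas [288.7072 181.9116] [283 173  13  20 181]
   10mm up: (np.float64(289.1), np.float64(177.2))
side now pred (np.float64(302.2), np.float64(195.2)) meas [301.9697 197.1061] [297 187  12  22 198]
   10mm up: (np.float64(302.3), np.float64(191.6))
10.65
```

View pics/c5.png

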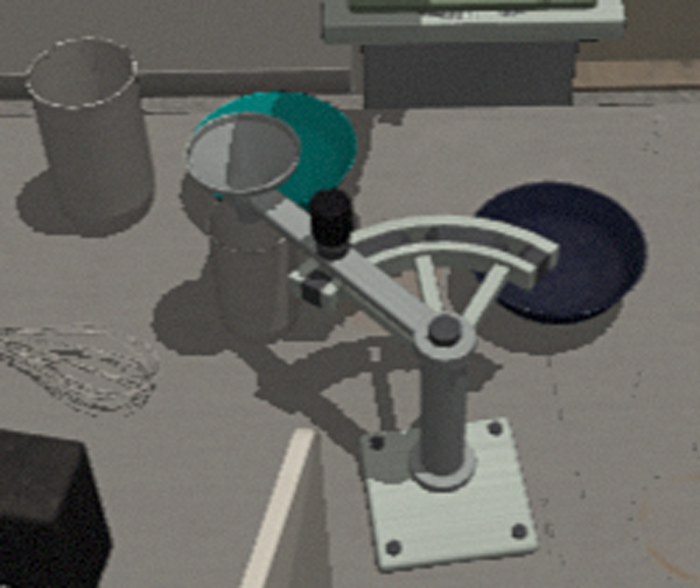

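The knob-pixel offsets match the initial home state in both views to within 0.6 px in height; 10 mm of travel would shift them 3.5 px. So the plunger is fully down. The canister and bowl have not visibly moved, and the arm is clear.

```bash
python3 -c "
from plant import arm,job_done
print(arm.read_ft_force(),arm.read_time_s()); job_done()"
```

```text
[ 0.78670385 -0.34004894 -0.10237015] 10.65
the job is handed in; nothing more can be done
```

The funnel is now over the small steel canister with the plunger down in the right hole. I handed the job in at 10.65 s; it gives no verdict back.

I gripped the plunger knob from above, lifted it about 21 mm, and swung the bar along its arc to +0.62 rad. I then lowered it 8 mm, released it so the plunger snapped down, and moved the arm clear.

- **Plunger:** in both fixed views the knob's height matches its starting home position to within 0.6 px, about 2 mm.
- **Funnel:** the commanded bar angle puts it within about 4 mm of the measured canister centre, and the last picture shows it over the canister.
- **Canister and bowl:** neither had visibly moved in the last picture. I compared them by eye and did not remeasure them.
- **Forces:** readings stayed at about 11 N or less.

No check failed. The side view of the base plate put its centre 5 mm from the scene view's, and the plate is not centred on the column. I took the pivot from the column cap instead, which gave the specified 115 mm to the knob.

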